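# Feed a fresh tea light into the plate warmer

## Task

Put the loose tea light on the feed ledge of the plate warmer, then push it along the guide channel under the hot plate with the wooden pusher: past the spring catch and firmly up against its stop (press it home with about 10 N at the hand), but never so hard that its thin aluminium shell is dented. Then draw the pusher out and lay it flat on the worktop, clear of the warmer, leaving the coffee cup on the warmer and the things around as they stand.

Things in the scene. Friction and masses are not known exactly. Their poses are not given: they have to be found in the camera images.
- warmer: Low steel plate warmer, fixed. Origin on the worktop (z = 0) under the middle of its hot plate's front edge; +x runs along the feed channel into the warmer, z up. The plate covers x = 0 to 170 mm, y = -68 to 68, top 62 mm high; wooden side grips reach y = +-75. The front mouth below it is 88 mm wide and 44 mm high.
- ledge (a point): Set-down spot on the warmer's open feed ledge, on its floor (axes as warmer; 62 mm before the plate's front edge, 6 mm above the worktop). The flat ledge spans 28 mm before to 62 mm behind this point, y = +-45 mm, and its floor runs on into the channel. Guide rails 6 mm tall begin 20 mm beyond the point as a flare 76 mm wide, and narrow to a 42 mm channel 56 mm beyond it.
- channel (a point): On the channel floor's centre line at the plate's front edge (axes as warmer, x inward). The burner seat hidden under the plate slides along the channel and stands where it was last left, so it can only be felt: the light's centre comes home somewhere 68 to 104 mm inward of this point. On the last 35 mm spring leaves resist with 2 to 5 N and snap shut behind the light; then comes a sprung stop (4 N/mm).
- light_centre (a point): Tea light: a round candle in a thin, plain aluminium shell, 38 mm in diameter, 15 mm tall, about 15 g, standing upright on the worktop; the point is its centre, 7.5 mm above its underside. The shell dents if the pusher presses on it with more than 16 N.
- pusher_grip (a point): The pusher: a straight wooden slat 230 mm long, 24 mm wide and 12 mm thick, lying flat, with a raised grip block 80 mm long, 24 mm wide and 38 mm tall in all. This point is the centre of the grip block, 25 mm above the underside; +x points along the slat to its notched tip, z up. The tip is 140 mm ahead of this point, the tail 90 mm behind. About 120 g. Grasp the block across its 24 mm width.
- pusher_tip (a point): Middle of the notched front end of the pusher, 6 mm above its underside (axes as pusher_grip). A light lying in the notch has its centre 18 mm ahead of this point. If the slat drags on the channel floor, that rubbing takes up to 4 N of the push; carried 2 or 3 mm above the floor it takes less.
- espresso_mug: Green espresso (coffee) cup, 52 mm tall, standing on the hot plate, loose; origin at its underside. Bystander.
- bottle: Small clear water bottle, 58 mm in diameter and 178 mm tall, loose; origin at its underside. Bystander.
- lemon: Lemon, 78x55x56 mm, loose; origin at its underside. Bystander.
Things that resemble listed ones, but are neither listed nor needed, are in the scene too. What is shaped like the part that bears light_centre but blue is not meant.

How it is judged:
By the outcome, as a careful person would: the job done as asked, in the order asked, and still so for the second after the job is handed in, with the robot touching nothing.
It also fails if it takes over 61 s, if anything falls off the work surface, if the arm or the gripper's body presses on something with over 40 N, if the wrist force passes 120 N, or if a joint passes its speed limit or range.

## Robot

A 6-joint arm with a two-finger parallel gripper is mounted at the origin on a cart in front of the work surface, level with it; the furniture and walls round the work are solid. World frame = base frame: x ahead of the robot, y to its left, z up, the work surface at z = 0. Lengths are in m, angles in rad, forces in N, time in s.
With the tool pointing down it reaches from about 0.35 to 0.775 m from the base axis. Payload 5.5 kg.
Tool frame: the origin (TCP) lies on the front face of the gripper's body, between the roots of the fingers; the fingertips stand 73 mm ahead of it and the grasp point (between the pads) lies 54 mm ahead of it; z points along the fingers, x is the direction in which the jaws open and shut, and the axes are right-handed (so a half turn about z gives the same grasp; the last joint's range is limited). The gripper opens to 85 mm and grips with 20 to 120 N. Pads are 22 mm wide; open, the fingers measure 114 mm over their backs; the gripper's body (76 mm by 85 mm) begins 54 mm behind the grasp point. The pads swing forward as they close: fully open they stand 13 mm farther back than shut.
Start: joints at [-1.334, 0.313, 0.046, 1.304, 0, 1.431], TCP at [0.212, -0.535, 0.304] pointing down, gripper open.
Joint ranges: [-2.76, 2.76], [-0.86, 1.69], [-1.03, 1.26], [-2.2, 2.34], [-1.47, 1.5], [-3.14, 3.14]. Speed limits (rad/s): [2.57, 2.57, 3.14, 3.14, 3.14, 3.14].

## Interface

Orientations are given as a unit quaternion [w, x, y, z].
In Python, from plant import monitor, optics, arm gives the robot as it stands. The module is installed in compiled form; this text tells all that it offers.
- The arm moves only by the shell command python3 -m handwheel 'ROWS'. ROWS is JSON, a list of rows, each a list of 3 entries, a list of its own where there are three numbers: the turn, a rotation vector about the tool's x, y, z in rad, then the shift along the tool's x, y, z in m, then the closure, from 0 (fully open) to 1 (shut). In form: [[[wx, wy, wz], [tx, ty, tz], gripper], ...]. A call has 1 to 12 rows; each row is the pose to reach, as a shift and turn from the pose commanded when the call began, along the tool's axes at that moment; what a row does not reach only later rows make up. A row lasts 1/12 s, in which the tool goes at most 41.7 mm and 7.16 degrees, less where a joint would pass 70% of its speed; a pose out of reach is approached as far as the arm can. A call with a gripper value outside its range is refused whole. The fingers move at their own pace and stop on an object; the grip force is fixed at half the most. Time passes only in rows, so rows that repeat a pose let the fingers close. It gives the time, the measured TCP pose, the force and the opening at its end, in the units of the state.
- monitor.get_state(): the state, without advancing time (a new reading comes with each control period).
- optics.get_image(name): name is "scene" or "side" or "wrist"; returns the picture (420x560x3 uint8, blue, green, red); there is no depth.
- optics.camera_info(name): a dict with "fx", "fy", "cx", "cy" (pixels), "origin" and "rotation" of the camera in the world; the wrist camera has in their place "mount" (4x4, takes a point from camera to tool coordinates, whose origin is the TCP and whose axes are the tool frame's). Camera axes: x right, y down, z forward; pixel columns grow to the right and rows downward; lengths in m; the calibration is good to about 2 mm. A picture is of the moment at which its call begins: read the wrist's pose just before it. camera_info takes no time and is no camera call.
- arm.hand_in(): hands the job in, once; it reports no verdict.
The state is a dict: "t": time; "joint_pos": joint angles; "qvel": joint speeds; "joint_torque": joint torques, N m; "position": TCP position; "tool_rot": TCP orientation; "force": force on the tool from outside, world axes, zero at the start; "torque": the same for the moment, N m; "grip_width": opening from 0.0 (shut) to 1.0 (fully open).
Only numpy, scipy, OpenCV 4.12 (cv2) and the standard library are available. Lean on these libraries where they do the work, as an engineer would, in place of code of your own. Each camera call takes 0.05 s, during which the arm holds its last target. There are 200 camera calls.

## Working session

There is one attempt and no reset: what is moved stays moved. The work goes in short steps, Python scripts to look and compute and a shell command to move; the robot and the scene stay as the last step left them, time stands still between calls to the robot, and variables do not carry over. Pictures are saved under pics/ and viewed, and the job is handed in when it is done.

```bash
mkdir -p pics; python3 - <<'E'
from plant import monitor, optics, arm
import cv2
s=monitor.get_state();print({k:s[k] for k in('t','position','tool_rot','force','grip_width')})
for n in('scene','side','wrist'):
    cv2.imwrite(f'pics/{n}0.png',optics.get_image(n)); print(n,optics.camera_info(n))
E
```

```text
{'t': 0.0, 'position': array([ 0.21146345, -0.53432248,  0.30299718]), 'tool_rot': array([-5.97259444e-04,  8.27027186e-01, -5.62161207e-01, -6.73510915e-04]), 'force': array([0.1319378 , 0.40019226, 0.01729937]), 'grip_width': 1.0066806187799135}
scene {'fx': 512.4389014111579, 'fy': 512.4389014111579, 'cx': 278.63384224086667, 'cy': 209.3307832284882, 'origin': array([-0.15250659, -0.50863751,  0.61704181]), 'rotation': array([-0.42660527,  0.77340066, -0.40661906,  0.23349583])}
side {'fx': 380.4445434691702, 'fy': 380.4445434691702, 'cx': 276.6838379247501, 'cy': 214.0668194782982, 'origin': array([0.19158211, 0.36571754, 0.72174168]), 'rotation': array([ 0.13641517, -0.37383117,  0.86288046, -0.31157419])}
wrist {'fx': 376.2578047382326, 'fy': 376.2578047382326, 'cx': 273.868179558691, 'cy': 203.67652453200188, 'mount': array([[ 9.99998406e-01,  4.47207910e-04,  1.72871200e-03,
         3.20753040e-04],
       [-9.79976726e-04,  9.46751962e-01,  3.21962361e-01,
        -8.18322509e-02],
       [-1.49267737e-03, -3.21963542e-01,  9.46750891e-01,
        -7.11282482e-02],
       [ 0.00000000e+00,  0.00000000e+00,  0.00000000e+00,
         1.00000000e+00]])}
```

View pics/scene0.png

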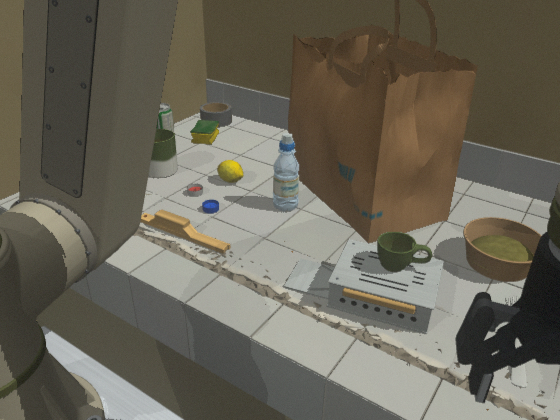

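View pics/side0.png

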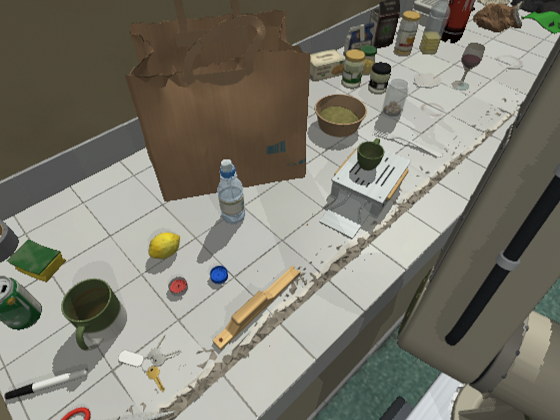

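View pics/wrist0.png

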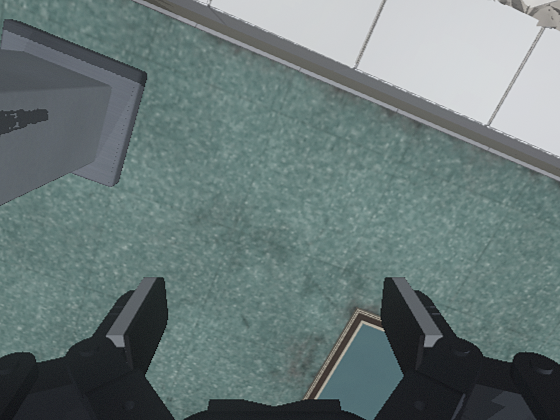

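The scene view shows the warmer at about (390,285), with its ledge on the left, and the pusher near (185,230). The red light is at (195,189) and the blue decoy at (210,206). I'll enlarge these areas.

```bash
cat > h.py <<'E'
import numpy as np, cv2
from scipy.spatial.transform import Rotation as R
from plant import monitor, optics
def rot(q): return R.from_quat(np.roll(q,-1)).as_matrix()
def cam(n,state=None):
    c=optics.camera_info(n); K=np.array([[c['fx'],0,c['cx']],[0,c['fy'],c['cy']],[0,0,1]])
    if n=='wrist':
        A=rot(state['tool_rot']); m=c['mount']; return K,A@m[:3,:3],A@m[:3,3]+state['position']
    return K,rot(c['rotation']),np.array(c['origin'])
def pt(n,u,v,z,state=None):
    K,A,o=cam(n,state); d=A@np.linalg.solve(K,[u,v,1.]); return o+d*(z-o[2])/d[2]
def proj(n,P,state=None):
    K,A,o=cam(n,state); p=K@(A.T@(np.asarray(P)-o)); return p[:2]/p[2]
def crop(img,x0,y0,w,h,f,out):
    im=cv2.resize(img[y0:y0+h,x0:x0+w],None,fx=f,fy=f,interpolation=cv2.INTER_CUBIC)
    for i in range(0,w,10): cv2.line(im,(i*f,0),(i*f,12 if i%50==0 else 5),(0,0,255),1)
    for i in range(0,h,10): cv2.line(im,(0,i*f),(12 if i%50==0 else 5,i*f),(0,0,255),1)
    cv2.imwrite(out,im)
E
python3 - <<'E'
from h import *
a=cv2.imread('pics/side0.png');b=cv2.imread('pics/scene0.png')
crop(a,150,240,160,120,5,'pics/s_a.png')
crop(a,310,130,110,110,5,'pics/s_b.png')
crop(b,270,220,190,120,4,'pics/c_b.png')
E
```

```text
(no output)
```

View pics/s_a.png

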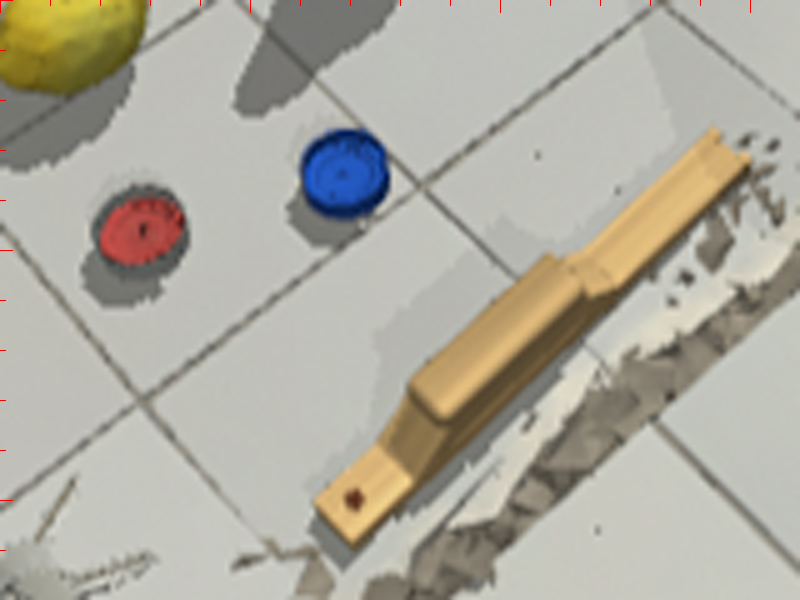

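View pics/s_b.png

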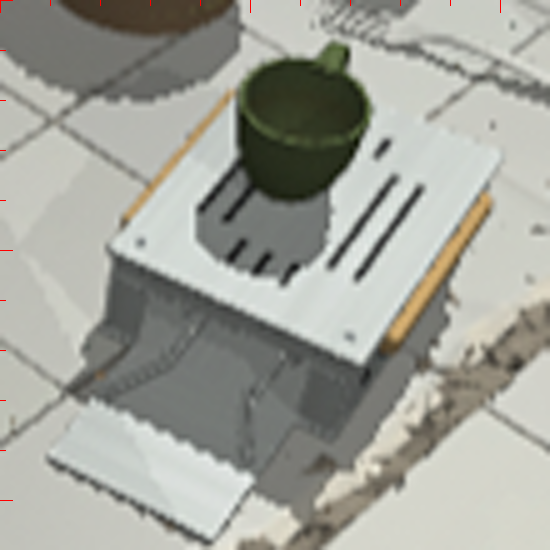

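View pics/c_b.png

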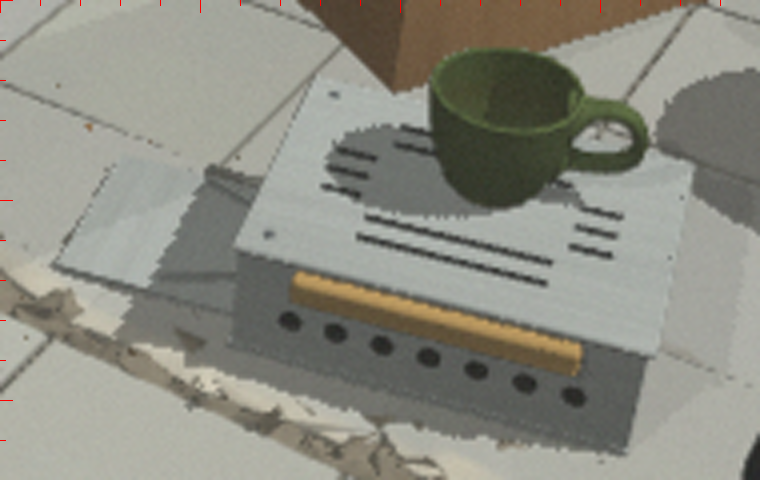

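```bash
python3 - <<'E'
from h import *
np.set_printoptions(precision=4,suppress=True)
for nm,n,u,v,z in [('light','side',178.2,285.6,.015),('light','scene',195,188,.015),('tip','side',296.6,269,.012),('tail','side',216.9,344.4,.012),('block','side',249.8,307.4,.038),
('tip','scene',229,245,.012),
('fl','side',331.6,179.4,.062),('fr','side',382.4,203,.062),('br','side',410.4,161,.062),
('fr','scene',328.75,282.5,.062),('br','scene',433.75,308.75,.062),('bl','scene',443,262.5,.062),('fl','scene',349.5,240,.062),
('ledL','side',319.6,222,.006),('ledR','side',352.4,238.4,.006),('ledR','scene',284.5,286.3,.006),('ledL','scene',298.75,258.75,.006),('lemon','side',164,245,.028),('bottle','side',233,215,.0)]: print(nm,n,pt(n,u,v,z))
E
```

```text
light side [0.6212 0.2482 0.015 ]
light scene [0.6209 0.2445 0.015 ]
tip side [0.4815 0.0377 0.012 ]
tail side [0.4675 0.2646 0.012 ]
block side [0.4718 0.1773 0.038 ]
tip scene [0.49   0.0361 0.012 ]
fl side [ 0.5822 -0.1811  0.062 ]
fr side [ 0.4507 -0.209   0.062 ]
br side [ 0.4887 -0.3769  0.062 ]
fr scene [ 0.4494 -0.2123  0.062 ]
br scene [ 0.4888 -0.3794  0.062 ]
bl scene [ 0.614  -0.3517  0.062 ]
fl scene [ 0.5799 -0.1836  0.062 ]
ledL side [ 0.5389 -0.0983  0.006 ]
ledR side [ 0.4536 -0.1179  0.006 ]
ledR scene [ 0.4544 -0.1215  0.006 ]
ledL scene [ 0.5392 -0.0988  0.006 ]
lemon side [0.7206 0.2162 0.028 ]
bottle side [0.7029 0.0371 0.    ]
```

```bash
cat >> h.py <<'E'
def go(p,deg):
    "turn and shift (tool axes) to TCP p, tool straight down, tool x at deg"
    s=monitor.get_state(); A=rot(s['tool_rot']); a=np.radians(deg)
    T=np.array([[np.cos(a),np.sin(a),0],[np.sin(a),-np.cos(a),0],[0,0,-1]])
    print('turn',R.from_matrix(A.T@T).as_rotvec().round(4),'shift',(A.T@(np.array(p)-s['position'])).round(4),'t',round(s['t'],2),'F',s['force'].round(2),'w',round(s['grip_width'],2))
def snap(out):
    s=monitor.get_state(); im=optics.get_image('wrist'); cv2.imwrite(out,im); np.savez(out+'.npz',position=s['position'],tool_rot=s['tool_rot']); return s,im
E
python3 -c "
from h import *
go([.621,.2465,.2],12.6)"
```

```text
turn [-1.1000e-03  1.0000e-03 -1.4139e+00] shift [-0.5753 -0.6681  0.1041] t 0.15 F [ 0.    0.86 -0.7 ] w 1.0
```

```bash
python3 -m handwheel '[[[0,0,-1.414],[-0.575,-0.668,0.104],0],[[0,0,-1.414],[-0.575,-0.668,0.104],0],[[0,0,-1.414],[-0.575,-0.668,0.104],0],[[0,0,-1.414],[-0.575,-0.668,0.104],0],[[0,0,-1.414],[-0.575,-0.668,0.104],0],[[0,0,-1.414],[-0.575,-0.668,0.104],0],[[0,0,-1.414],[-0.575,-0.668,0.104],0],[[0,0,-1.414],[-0.575,-0.668,0.104],0],[[0,0,-1.414],[-0.575,-0.668,0.104],0],[[0,0,-1.414],[-0.575,-0.668,0.104],0],[[0,0,-1.414],[-0.575,-0.668,0.104],0],[[0,0,-1.414],[-0.575,-0.668,0.104],0]]'
python3 -c "
from h import *
go([.621,.2465,.2],12.6)"
```

```text
t: 1.15
position: [0.4427, -0.093, 0.2451]
tool_rot: [0.0, 0.994, 0.112, 0.0]
force: [1.1, -1.0, 0.1]
grip_width: 1.0
turn [ 0.0004 -0.0002  0.0055] shift [ 0.2497 -0.2911  0.0451] t 1.15 F [ 1.09 -1.05  0.12] w 1.0
```

```bash
python3 -m handwheel '[[[0,0,0],[0.25,-0.291,0.045],0],[[0,0,0],[0.25,-0.291,0.045],0],[[0,0,0],[0.25,-0.291,0.045],0],[[0,0,0],[0.25,-0.291,0.045],0],[[0,0,0],[0.25,-0.291,0.045],0],[[0,0,0],[0.25,-0.291,0.045],0],[[0,0,0],[0.25,-0.291,0.045],0],[[0,0,0],[0.25,-0.291,0.045],0],[[0,0,0],[0.25,-0.291,0.045],0],[[0,0,0],[0.25,-0.291,0.045],0],[[0,0,0],[0.25,-0.291,0.045],0]]'
python3 -c "
from h import *
go([.621,.2465,.2],12.6)
s,im=snap('pics/w1.png')"
```

```text
t: 2.07
position: [0.6231, 0.2465, 0.1983]
tool_rot: [-0.0, 0.994, 0.112, -0.001]
force: [-0.2, -0.2, -0.8]
grip_width: 1.002
turn [-0.0002  0.0014  0.0041] shift [-0.0021 -0.0004 -0.0017] t 2.07 F [-0.16 -0.24 -0.79] w 1.0
```

View pics/w1.png

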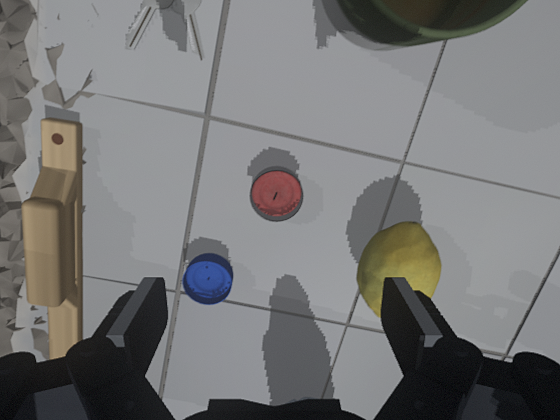

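The wrist view has the red light centred at (276,194), the lemon at (400,268) and the blue decoy at (208,279). The pusher is on the left.

```bash
python3 - <<'E'
from h import *
d=dict(np.load('pics/w1.png.npz')); np.set_printoptions(precision=4,suppress=True)
p=pt('wrist',276,194,.013,d)
print('light',p,'lemon',pt('wrist',400,268,.028,d),'blue',pt('wrist',208,279,.012,d))
print('tail',pt('wrist',60,120,.012,d)); 
for a in (180,): print(proj('wrist',[.621,.2465,.015],d))
go([p[0],p[1],.11],12.6); go([p[0],p[1],.071],12.6)
E
```

```text
light [0.623  0.2487 0.013 ] lemon [0.7214 0.2189 0.028 ] blue [0.5871 0.1693 0.012 ]
tail [0.4697 0.2668 0.012 ]
[272.6099 197.1826]
turn [0.0005 0.0022 0.0024] shift [ 0.0016 -0.0039  0.0888] t 2.12 F [-0.47 -0.58  0.59] w 1.01
turn [0.0005 0.0022 0.0024] shift [ 0.0017 -0.0039  0.1278] t 2.12 F [-0.47 -0.58  0.59] w 1.01
```

```bash
python3 -m handwheel '[[[0,0,0],[0.001,-0.003,0.03],0.3],[[0,0,0],[0.001,-0.003,0.07],0.3],[[0,0,0],[0.001,-0.003,0.1],0.3],[[0,0,0],[0.001,-0.003,0.115],0.3],[[0,0,0],[0.001,-0.003,0.125],0.3],[[0,0,0],[0.001,-0.003,0.125],0.3],[[0,0,0],[0.001,-0.003,0.125],0.3]]'
python3 -m handwheel '[[[0,0,0],[0,0,0],1],[[0,0,0],[0,0,0],1],[[0,0,0],[0,0,0],1],[[0,0,0],[0,0,0],1],[[0,0,0],[0,0,0],1],[[0,0,0],[0,0,0],1]]'
python3 -c "
from h import *
s,im=snap('pics/w2.png')"
```

```text
t: 2.7
position: [0.6232, 0.2456, 0.076]
tool_rot: [0.0, 0.994, 0.109, 0.0]
force: [0.5, 0.3, -0.1]
grip_width: 0.698
t: 3.2
position: [0.6246, 0.2468, 0.0779]
tool_rot: [0.0, 0.994, 0.11, 0.002]
force: [-0.6, -1.8, 6.6]
grip_width: 0.408
```

View pics/w2.png

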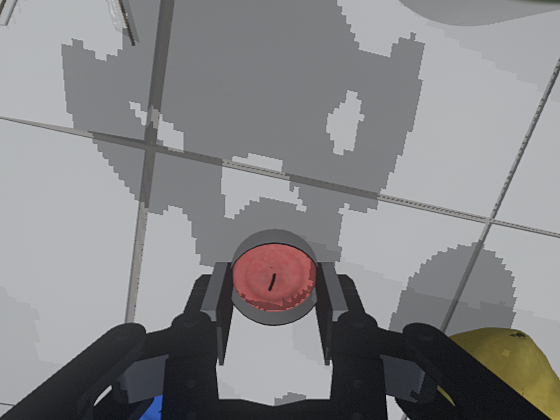

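```bash
python3 - <<'E'
from h import *
d=dict(np.load('pics/w2.png.npz')); np.set_printoptions(precision=4,suppress=True)
p=pt('wrist',274,271,.013,d); A=rot(d['tool_rot'])
off=A.T@(p-d['position']); print(p,off)
X=np.array([.218,-.976,0]);Y=np.array([.976,.218,0])
L=np.array([.502,-.136,0]); off[2]=0
a=np.radians(12.6);T=np.array([[np.cos(a),np.sin(a),0],[np.sin(a),-np.cos(a),0],[0,0,-1]])
q=L-T@off; print(q)
go([q[0],q[1],.16],12.6)
E
```

```text
[0.6226 0.2535 0.013 ] [-0.0008 -0.007   0.0649]
[ 0.5043 -0.1426  0.    ]
turn [ 0.0005 -0.0043  0.0001] shift [-0.202   0.3539 -0.0828] t 3.25 F [-0.71 -1.5   7.05] w 0.41
```

```bash
python3 -m handwheel '[[[0,0,0],[0,0,-0.02],1],[[0,0,0],[0,0,-0.05],1],[[0,0,0],[-0.01,0.02,-0.08],1],[[0,0,0],[-0.202,0.354,-0.083],1],[[0,0,0],[-0.202,0.354,-0.083],1],[[0,0,0],[-0.202,0.354,-0.083],1],[[0,0,0],[-0.202,0.354,-0.083],1],[[0,0,0],[-0.202,0.354,-0.083],1],[[0,0,0],[-0.202,0.354,-0.083],1],[[0,0,0],[-0.202,0.354,-0.083],1],[[0,0,0],[-0.202,0.354,-0.083],1],[[0,0,0],[-0.202,0.354,-0.083],1]]'
python3 -c "
from h import *
go([.5043,-.1426,.16],12.6)
go([.5043,-.1426,.16],12.6)
s,im=snap('pics/w3.png')"
```

```text
t: 4.25
position: [0.5057, -0.1348, 0.1593]
tool_rot: [0.001, 0.994, 0.11, 0.001]
force: [0.1, -0.9, 0.2]
grip_width: 0.407
turn [ 0.0013 -0.0017  0.0005] shift [-0.0031  0.0073 -0.0007] t 4.25 F [ 0.05 -0.9   0.22] w 0.41
turn [ 0.0013 -0.0017  0.0005] shift [-0.0031  0.0073 -0.0007] t 4.25 F [ 0.05 -0.9   0.22] w 0.41
```

View pics/w3.png

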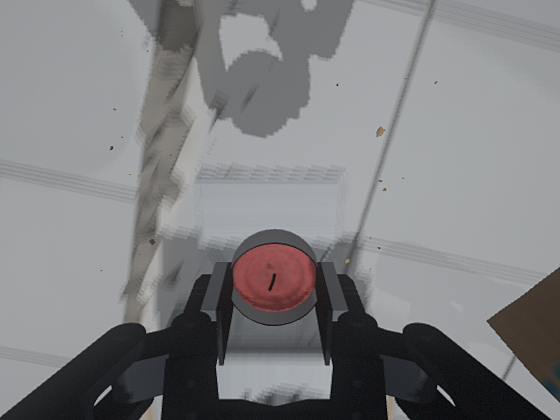

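The light is held and the ledge is visible below it, with its front edge around row 170. The picture is blurred because the arm was still moving, so I'll settle and look again.

```bash
python3 -m handwheel '[[[0,0,0],[-0.003,0.007,0],1],[[0,0,0],[-0.003,0.007,0],1],[[0,0,0],[-0.003,0.007,0],1]]'
python3 -c "
from h import *
go([.5043,-.1426,.16],12.6)
s,im=snap('pics/w4.png')
crop(im,140,120,280,200,3,'pics/w4c.png')"
```

```text
t: 4.55
position: [0.5052, -0.1401, 0.1586]
tool_rot: [-0.0, 0.994, 0.11, 0.0]
force: [-0.2, -0.2, -0.6]
grip_width: 0.405
turn [ 0.     -0.0008  0.0002] shift [-0.0015  0.0022 -0.0014] t 4.55 F [-0.23 -0.24 -0.59] w 0.4
```

View pics/w4c.png

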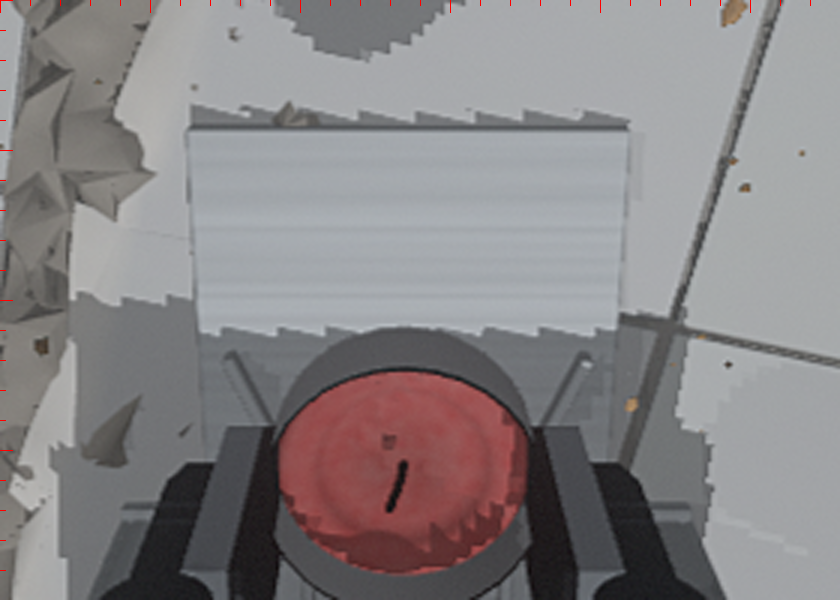

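```bash
python3 - <<'E'
from h import *
d=dict(np.load('pics/w4.png.npz')); np.set_printoptions(precision=4,suppress=True)
cR=pt('wrist',203.3,163.3,.006,d);cL=pt('wrist',349.3,163.3,.006,d)
rR=pt('wrist',217.3,238.3,.012,d);rL=pt('wrist',336,239,.012,d)
print(cR,cL,np.linalg.norm(cL-cR),rR,rL,np.linalg.norm(rL-rR))
v=cL-cR; print('yaw Y',np.degrees(np.arctan2(v[1],v[0])), (cL+cR)/2,(rL+rR)/2, 'len',np.linalg.norm((cL+cR-rL-rR)[:2]/2))
E
```

```text
[ 0.4558 -0.1186  0.006 ] [ 0.5421 -0.0992  0.006 ] 0.08849808322992928 [ 0.473  -0.1628  0.012 ] [ 0.5462 -0.1469  0.012 ] 0.07496707404060783
yaw Y 12.662363638746763 [ 0.499  -0.1089  0.006 ] [ 0.5096 -0.1549  0.012 ] len 0.0471521865757877
```

```bash
python3 -m handwheel '[[[0,0,0],[0.001,-0.004,0.03],1],[[0,0,0],[0.001,-0.004,0.055],1],[[0,0,0],[0.001,-0.004,0.068],1],[[0,0,0],[0.001,-0.004,0.075],1],[[0,0,0],[0.001,-0.004,0.075],1],[[0,0,0],[0.001,-0.004,0.075],1]]'
python3 -m handwheel '[[[0,0,0],[0,0,0],0.4],[[0,0,0],[0,0,0],0.4],[[0,0,0],[0,0,0],0.4]]'
python3 -m handwheel '[[[0,0,0],[0,0,-0.02],0.4],[[0,0,0],[0,0,-0.05],0.4],[[0,0,0],[0,0,-0.09],0.2],[[0,0,0],[0,-0.03,-0.11],0],[[0,0,0],[0,-0.03,-0.11],0],[[0,0,0],[0,-0.03,-0.11],0]]'
python3 -c "
from h import *
s,im=snap('pics/w5.png')"
```

```text
t: 5.1
position: [0.5056, -0.1349, 0.0834]
tool_rot: [-0.0, 0.994, 0.111, 0.0]
force: [-0.4, 0.2, -0.1]
grip_width: 0.412
t: 5.35
position: [0.5054, -0.1361, 0.0835]
tool_rot: [0.0, 0.994, 0.11, 0.0]
force: [0.1, 0.2, 0.6]
grip_width: 0.601
t: 5.85
position: [0.4991, -0.1066, 0.1949]
tool_rot: [0.001, 0.994, 0.111, 0.002]
force: [-0.1, 0.2, -0.4]
grip_width: 0.996
```

View pics/w5.png

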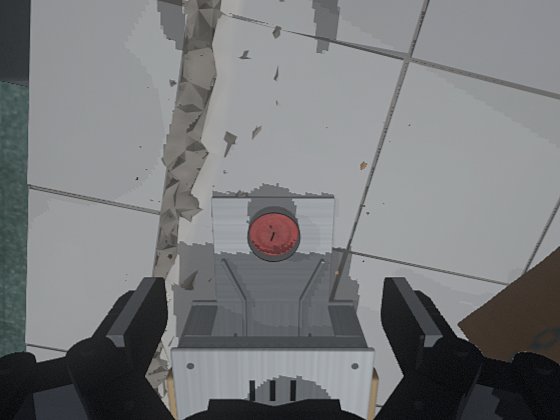

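The light stands upright on the ledge at (274,235). The ledge's front corners are at (212,197) and (334,197), and the plate's front corners at (172,349) and (378,348).

```bash
python3 - <<'E'
from h import *
d=dict(np.load('pics/w5.png.npz')); np.set_printoptions(precision=4,suppress=True)
P=lambda u,v,z:pt('wrist',u,v,z,d)
l=P(274,234,.019);a,b=P(212,198,.006),P(334,197.5,.006);c,e=P(172,349,.062),P(378,348,.062)
print('light',l,'edge',(a+b)/2,np.linalg.norm(a-b),'plate',(c+e)/2,np.linalg.norm(c-e))
for v in(b-a,e-c): print(np.degrees(np.arctan2(v[1],v[0])))
g=np.array([.4725,.1755]); print('grip px',proj('wrist',[*g,.038],d))
go([.4725,.1755,.2],3.5)
E
```

```text
light [ 0.5044 -0.1313  0.019 ] edge [ 0.4986 -0.109   0.006 ] 0.08860880528955778 plate [ 0.5189 -0.193   0.062 ] 0.13599926036180565
12.954794407457205
12.966966516422307
grip px [ 365.5507 -448.6158]
turn [ 0.0009 -0.001   0.1598] shift [ 0.0365 -0.2813 -0.0067] t 5.9 F [ 0.12 -0.06 -1.25] w 1.0
```

```bash
python3 -m handwheel '[[[0,0,0.16],[0.036,-0.28,0],0],[[0,0,0.16],[0.036,-0.28,0],0],[[0,0,0.16],[0.036,-0.28,0],0],[[0,0,0.16],[0.036,-0.28,0],0],[[0,0,0.16],[0.036,-0.28,0],0],[[0,0,0.16],[0.036,-0.28,0],0],[[0,0,0.16],[0.036,-0.28,0],0],[[0,0,0.16],[0.036,-0.28,0],0],[[0,0,0.16],[0.036,-0.28,0],0],[[0,0,0.16],[0.036,-0.28,0],0]]'
python3 -c "
from h import *
s,im=snap('pics/w6.png')"
```

```text
t: 6.73
position: [0.472, 0.1736, 0.1918]
tool_rot: [0.001, 1.0, 0.03, -0.001]
force: [-0.7, 1.1, 0.2]
grip_width: 1.002
```

View pics/w6.png

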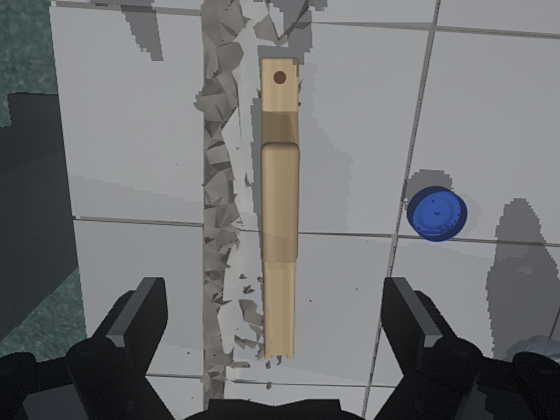

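Pusher: tail middle at (279.5,59), tip middle at (280,355), and the back edge of the block top at about (280.5,146).

```bash
python3 - <<'E'
from h import *
d=dict(np.load('pics/w6.png.npz')); np.set_printoptions(precision=4,suppress=True)
P=lambda u,v,z:pt('wrist',u,v,z,d)
t,p,b=P(279.5,59,.012),P(280,355,.012),P(280.5,145,.036)
v=p-t;n=np.linalg.norm(v);print(t,p,n,np.degrees(np.arctan2(v[1],v[0])),'blockrear',b)
g=(t+p)/2-v/n*.025; print('grip',g)
yaw=np.degrees(np.arctan2(v[1],v[0]))+90
go([g[0],g[1],.079],yaw)
E
```

```text
[0.4687 0.2652 0.012 ] [0.4841 0.0397 0.012 ] 0.22594653162891473 -86.0992460810711 blockrear [0.4723 0.2158 0.036 ]
grip [0.4747 0.1774 0.012 ]
turn [ 0.0008  0.0019 -0.0091] shift [ 0.0029 -0.0043  0.1131] t 6.78 F [ 1.11 -0.29 -0.16] w 1.0
```

```bash
python3 -m handwheel '[[[0,0,-0.009],[0.003,-0.004,0.035],0],[[0,0,-0.009],[0.003,-0.004,0.07],0],[[0,0,-0.009],[0.003,-0.004,0.1],0],[[0,0,-0.009],[0.003,-0.004,0.113],0],[[0,0,-0.009],[0.003,-0.004,0.113],0],[[0,0,-0.009],[0.003,-0.004,0.113],0]]'
python3 -m handwheel '[[[0,0,0],[0,0,0],1],[[0,0,0],[0,0,0],1],[[0,0,0],[0,0,0],1],[[0,0,0],[0,0,0],1],[[0,0,0],[0,0,0],1],[[0,0,0],[0,0,0],1],[[0,0,0],[0,0,0],1],[[0,0,0],[0,0,0],1],[[0,0,0],[0,0,0],1]]'
python3 -c "
from h import *
s,im=snap('pics/w7.png')"
```

```text
t: 7.28
position: [0.4749, 0.1765, 0.0794]
tool_rot: [0.0, 0.999, 0.033, -0.001]
force: [0.3, 0.4, 0.1]
grip_width: 0.999
t: 8.03
position: [0.4759, 0.1783, 0.0811]
tool_rot: [-0.0, 0.999, 0.035, 0.001]
force: [0.0, -0.4, 6.0]
grip_width: 0.269
```

View pics/w7.png

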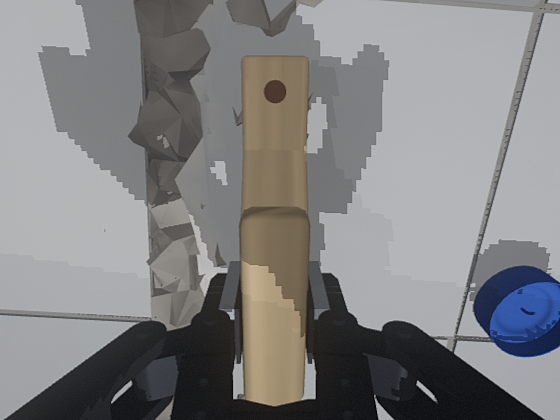

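```bash
python3 -c "
from h import *
go([.4615,.0527,.13],12.8)"
```

```text
turn [ 1.000e-04 -2.000e-03 -1.542e-01] shift [-0.023   0.1243 -0.0489] t 8.08 F [-0.59 -0.64  6.4 ] w 0.27
```

```bash
python3 -m handwheel '[[[0,0,0],[0,0,-0.02],1],[[0,0,0],[0,0,-0.045],1],[[0,0,-0.154],[-0.023,0.124,-0.049],1],[[0,0,-0.154],[-0.023,0.124,-0.049],1],[[0,0,-0.154],[-0.023,0.124,-0.049],1],[[0,0,-0.154],[-0.023,0.124,-0.049],1],[[0,0,-0.154],[-0.023,0.124,-0.049],1],[[0,0,-0.154],[-0.023,0.124,-0.049],1],[[0,0,-0.154],[-0.023,0.124,-0.049],1],[[0,0,-0.154],[-0.023,0.124,-0.049],1]]'
python3 -c "
from h import *
go([.4615,.0527,.09],12.8)
for n in('side','scene'):
    im=optics.get_image(n); cv2.imwrite(f'pics/{n}1.png',im)
    crop(im,*((250,140,180,140) if n=='side' else (180,190,180,130)),4,f'pics/{n}1c.png')"
```

```text
t: 8.92
position: [0.4608, 0.054, 0.129]
tool_rot: [-0.0, 0.994, 0.112, -0.0]
force: [1.1, -0.9, -0.8]
grip_width: 0.273
turn [-0.0003  0.0002  0.0016] shift [0.0004 0.0014 0.039 ] t 8.92 F [ 1.08 -0.87 -0.78] w 0.27
```

View pics/side1c.png

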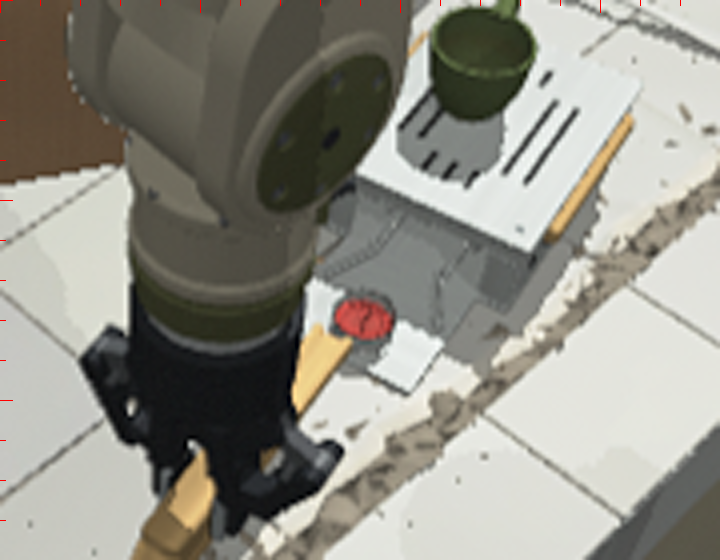

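View pics/scene1c.png

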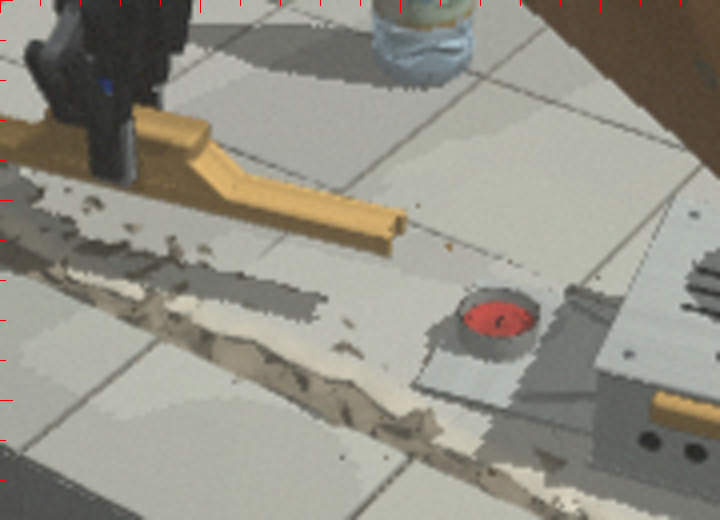

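```bash
python3 -c "
from h import *
print(pt('scene',277.5,248,.06),pt('scene',281,242.5,.06), pt('scene',279.2,245.2,.06))
s=monitor.get_state();A=rot(s['tool_rot']);print(s['position']+A[:,1]*.14)"
python3 -m handwheel '[[[0,0,0],[0,0,0.02],1],[[0,0,0],[0,0,0.035],1],[[0,0,0],[0,0,0.039],1],[[0,0,0],[0,0,0.039],1],[[0,0,0],[0,0,0.039],1],[[0,0,0],[0,0,0.039],1]]'
python3 -c "
from h import *
im=optics.get_image('scene'); crop(im,180,190,180,130,4,'pics/scene2c.png')"
```

```text
[ 0.48303566 -0.08574009  0.06      ] [ 0.50118135 -0.08131888  0.06      ] [ 0.49211472 -0.0833827   0.06      ]
[ 0.49205988 -0.08247248  0.12900931]
t: 9.52
position: [0.4614, 0.0531, 0.0909]
tool_rot: [0.0, 0.994, 0.112, 0.001]
force: [0.4, 0.1, -0.9]
grip_width: 0.273
```

View pics/scene2c.png

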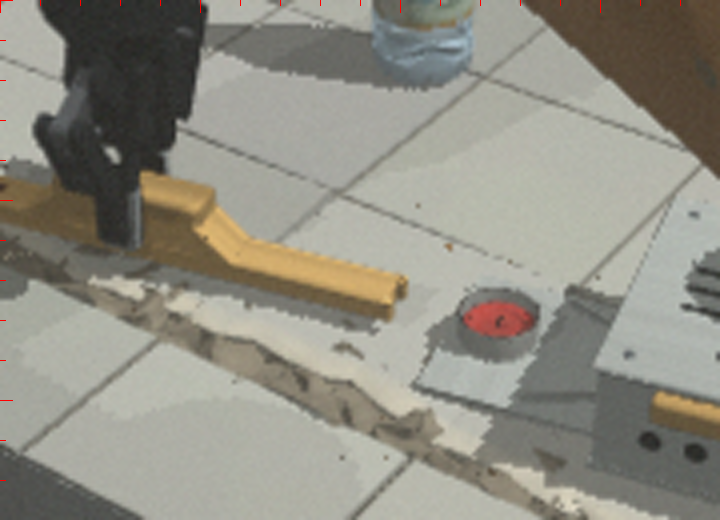

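The tip measures within 1 mm of where I predicted it. I'll push up to just short of the catch zone.

```bash
python3 -m handwheel '[[[0,0,0],[0,0.012,0.001],1],[[0,0,0],[0,0.022,0.001],1],[[0,0,0],[0,0.028,0.001],1],[[0,0,0],[0,0.034,0.001],1],[[0,0,0],[0,0.04,0.001],1],[[0,0,0],[0,0.048,0.001],1],[[0,0,0],[0,0.056,0.001],1],[[0,0,0],[0,0.064,0.001],1],[[0,0,0],[0,0.072,0.001],1],[[0,0,0],[0,0.08,0.001],1]]'
python3 -c "
from h import *
go([.5185,-.1968,.09],12.8)
im=optics.get_image('scene'); crop(im,180,190,180,130,4,'pics/scene3c.png')
im=optics.get_image('side'); crop(im,250,140,180,140,4,'pics/side3c.png')"
```

```text
t: 10.4
position: [0.4787, -0.0261, 0.0892]
tool_rot: [0.0, 0.994, 0.111, -0.0]
force: [-0.6, 0.1, -0.9]
grip_width: 0.269
turn [ 0.0001  0.     -0.0006] shift [ 0.0011  0.1753 -0.0008] t 10.4 F [-0.58  0.08 -0.93] w 0.27
```

View pics/scene3c.png

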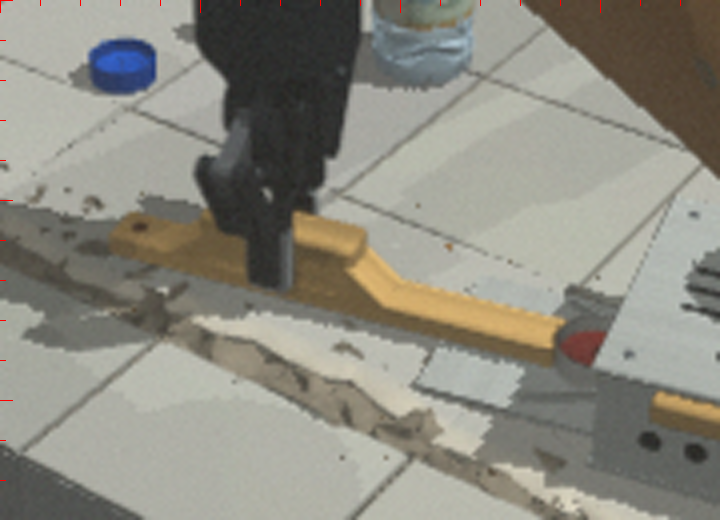

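View pics/side3c.png

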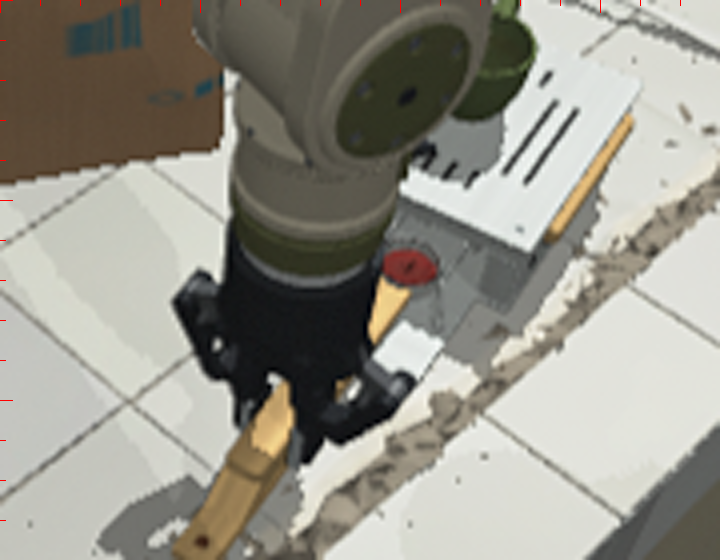

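```bash
python3 -m handwheel '[[[0,0,0],[0,0.007,0],1],[[0,0,0],[0,0.014,0],1],[[0,0,0],[0,0.021,0],1],[[0,0,0],[0,0.028,0],1],[[0,0,0],[0,0.035,0],1],[[0,0,0],[0,0.04,0],1],[[0,0,0],[0,0.044,0],1]]'
python3 -m handwheel '[[[0,0,0],[0,0.002,0],1],[[0,0,0],[0,0.004,0],1],[[0,0,0],[0,0.006,0],1],[[0,0,0],[0,0.008,0],1]]'
python3 -m handwheel '[[[0,0,0],[0,0.002,0],1],[[0,0,0],[0,0.004,0],1],[[0,0,0],[0,0.006,0],1],[[0,0,0],[0,0.008,0],1]]'
python3 -m handwheel '[[[0,0,0],[0,0.002,0],1],[[0,0,0],[0,0.004,0],1],[[0,0,0],[0,0.006,0],1],[[0,0,0],[0,0.008,0],1]]'
```

```text
t: 11.08
position: [0.4884, -0.0689, 0.0892]
tool_rot: [0.0, 0.994, 0.111, 0.0]
force: [-0.3, 0.1, -1.4]
grip_width: 0.27
t: 11.42
position: [0.4899, -0.0759, 0.0892]
tool_rot: [-0.0, 0.994, 0.111, -0.0]
force: [-0.0, 0.2, -1.4]
grip_width: 0.274
t: 11.75
position: [0.4919, -0.0838, 0.0892]
tool_rot: [-0.0, 0.994, 0.111, 0.0]
force: [0.6, -0.0, -0.7]
grip_width: 0.273
t: 12.08
position: [0.4934, -0.0912, 0.0891]
tool_rot: [-0.001, 0.994, 0.111, -0.0]
force: [-0.1, 4.8, -1.3]
grip_width: 0.269
```

The leaves are being felt at about 5 N with the tip 31 mm in, so I'll slow down.

```bash
for i in 1 2 3 4; do python3 -m handwheel '[[[0,0,0],[0,0.0013,0],1],[[0,0,0],[0,0.0026,0],1],[[0,0,0],[0,0.004,0],1],[[0,0,0],[0,0.004,0],1]]' | egrep 'pos|force'; done
```

```text
position: [0.4947, -0.0958, 0.0893]
force: [0.6, 1.0, -0.6]
position: [0.4955, -0.0998, 0.0893]
force: [0.8, 0.2, -1.7]
position: [0.4964, -0.1037, 0.0893]
force: [0.1, 0.4, -1.1]
position: [0.4972, -0.1077, 0.0893]
force: [-0.4, -1.0, -1.1]
```

```bash
for i in 1 2 3; do python3 -m handwheel '[[[0,0,0],[0,0.001,0],1],[[0,0,0],[0,0.002,0],1],[[0,0,0],[0,0.003,0],1],[[0,0,0],[0,0.003,0],1]]' | egrep 'pos|force'; done
```

```text
position: [0.4978, -0.1103, 0.0892]
force: [0.8, 0.2, -1.3]
position: [0.4982, -0.1125, 0.0892]
force: [-0.7, 3.8, -1.1]
position: [0.4984, -0.1142, 0.089]
force: [-0.2, 9.3, 2.5]
```

```bash
for i in 1 2 3; do python3 -m handwheel '[[[0,0,0],[0,0.0003,0],1],[[0,0,0],[0,0.0003,0],1]]' | egrep 'pos|force'; done
```

```text
position: [0.4984, -0.1143, 0.0891]
force: [-0.5, 9.5, 4.3]
position: [0.4984, -0.1143, 0.089]
force: [-0.8, 9.9, 2.0]
position: [0.4984, -0.1145, 0.089]
force: [-1.0, 10.1, 3.5]
```

Axial force is 10.1 N at about 3–4 N/mm, more than the leaves can give, so the light is on its stop. Now I'll draw the pusher back.

```bash
python3 -m handwheel '[[[0,0,0],[0,-0.004,0],1],[[0,0,0],[0,-0.015,0],1],[[0,0,0],[0,-0.035,0],1],[[0,0,0],[0,-0.06,0],1],[[0,0,0],[0,-0.09,0],1],[[0,0,0],[0,-0.12,0],1],[[0,0,0],[0,-0.15,0],1],[[0,0,0],[0,-0.18,0],1],[[0,0,0],[0,-0.18,0],1],[[0,0,0],[0,-0.18,0],1]]'
python3 -c "
from h import *
go([.4747,.18,.12],4)
im=optics.get_image('scene'); crop(im,180,190,180,130,4,'pics/scene4c.png')
im=optics.get_image('side'); crop(im,250,140,180,140,4,'pics/side4c.png')"
```

```text
t: 15.75
position: [0.459, 0.06, 0.0893]
tool_rot: [0.001, 0.994, 0.113, 0.0]
force: [-1.1, -0.4, -0.2]
grip_width: 0.27
turn [ 0.0012 -0.0002  0.1563] shift [ 0.0422 -0.1134 -0.0308] t 15.75 F [-1.13 -0.37 -0.18] w 0.27
```

View pics/scene4c.png

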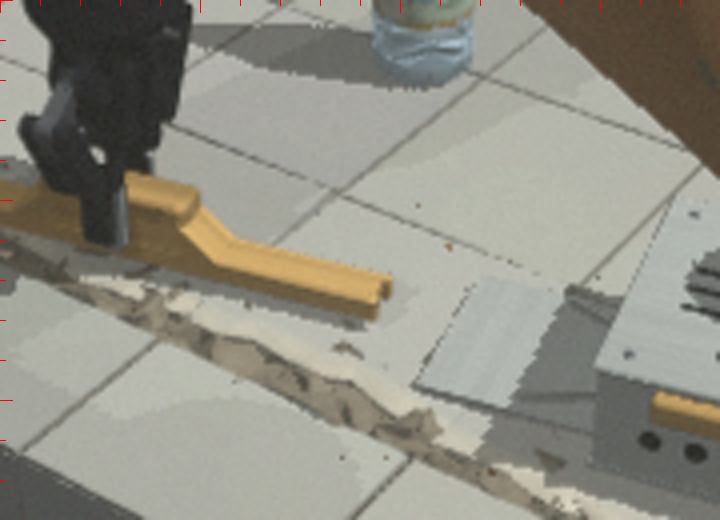

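View pics/side4c.png

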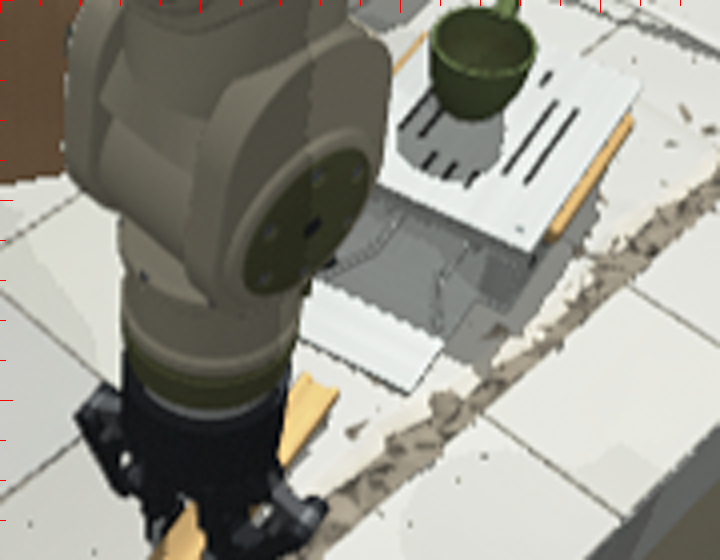

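The ledge is empty, the light is under the plate and the cup hasn't moved. Now I'll lay the pusher where it originally lay.

```bash
python3 -m handwheel '[[[0,0,0],[0,-0.01,-0.03],1],[[0,0,0.156],[0.042,-0.113,-0.031],1],[[0,0,0.156],[0.042,-0.113,-0.031],1],[[0,0,0.156],[0.042,-0.113,-0.031],1],[[0,0,0.156],[0.042,-0.113,-0.031],1],[[0,0,0.156],[0.042,-0.113,-0.031],1],[[0,0,0.156],[0.042,-0.113,-0.031],1],[[0,0,0.156],[0.042,-0.113,-0.015],1],[[0,0,0.156],[0.042,-0.113,0],1],[[0,0,0.156],[0.042,-0.113,0.004],1],[[0,0,0.156],[0.042,-0.113,0.007],1],[[0,0,0.156],[0.042,-0.113,0.007],1]]'
python3 -m handwheel '[[[0,0,0],[0,0,0.001],1],[[0,0,0],[0,0,0.001],1],[[0,0,0],[0,0,0.001],1]]'
```

```text
t: 16.85
position: [0.4753, 0.1771, 0.0819]
tool_rot: [0.0, 0.999, 0.033, -0.001]
force: [0.6, 0.1, -1.0]
grip_width: 0.274
t: 17.1
position: [0.4759, 0.1782, 0.0818]
tool_rot: [-0.0, 0.999, 0.033, 0.001]
force: [-0.1, 0.4, -2.1]
grip_width: 0.269
```

```bash
python3 -m handwheel '[[[0,0,0],[0,0,0.001],1],[[0,0,0],[0,0,0.001],1],[[0,0,0],[0,0,0.001],0],[[0,0,0],[0,0,0.001],0],[[0,0,0],[0,0,0.001],0],[[0,0,0],[0,0,0.001],0],[[0,0,0],[0,0,0.001],0],[[0,0,0],[0,0,0.001],0],[[0,0,0],[0,0,0.001],0]]'
python3 -m handwheel '[[[0,0,0],[0,0,-0.02],0],[[0,0,0],[0,0,-0.05],0],[[0,0,0],[0,0,-0.09],0],[[0,0,0],[0,0,-0.13],0],[[0,0,0],[0,0,-0.13],0],[[0,0,0],[0,0,-0.13],0]]'
python3 -c "
from h import *
s,im=snap('pics/w8.png'); cv2.imwrite('pics/side5.png',optics.get_image('side'))
go([.46,.10,.21],12.8)"
```

```text
t: 17.85
position: [0.4754, 0.1782, 0.0801]
tool_rot: [0.0, 0.999, 0.034, -0.0]
force: [1.1, 0.5, 0.4]
grip_width: 0.998
t: 18.35
position: [0.4772, 0.1787, 0.213]
tool_rot: [-0.0, 0.999, 0.034, 0.003]
force: [-0.0, -0.6, 0.5]
grip_width: 1.001
turn [ 1.000e-04  6.000e-04 -1.564e-01] shift [-0.0202  0.077  -0.0003] t 18.45 F [ 0.18 -0.33  0.26] w 1.0
```

View pics/w8.png

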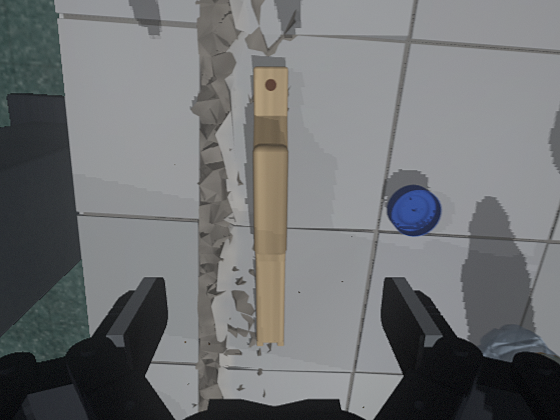

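View pics/side5.png

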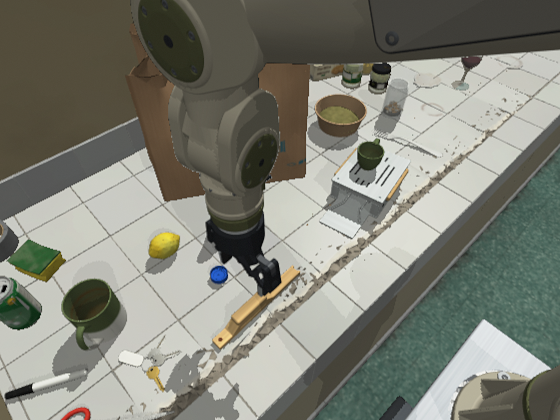

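The pusher lies flat and the bystanders haven't moved. There's plenty of time, so I'll check the light through the mouth with a tilted wrist view.

```bash
python3 - <<'E'
from h import *
s=monitor.get_state();A=rot(s['tool_rot']);a=np.radians(12.8)
T=np.array([[np.cos(a),np.sin(a),0],[np.sin(a),-np.cos(a),0],[0,0,-1]])@R.from_euler('x',-45,degrees=True).as_matrix()
F=np.array([.518,-.196,0]);X=np.array([.2215,-.9751,0])
m=optics.camera_info('wrist')['mount']
c=F-.25*X+[0,0,.10]; p=c-T@m[:3,3]; print('tcp',p)
print(R.from_matrix(A.T@T).as_rotvec().round(3),(A.T@(p-s['position'])).round(3))
q=p+[0,0,.08]; print((A.T@(q-s['position'])).round(3))
print(proj('wrist',F+.073*X+[0,0,.015],dict(position=p,tool_rot=np.roll(R.from_matrix(T).as_quat(),1))))
E
```

```text
tcp [ 0.48747186 -0.05777111  0.10783929]
[-0.784  0.062 -0.148] [-0.003  0.236  0.102]
[-0.003  0.236  0.022]
[273.65441145 279.61243287]
```

```bash
python3 -m handwheel '[[[-0.784,0.062,-0.148],[-0.003,0.236,0.022],0],[[-0.784,0.062,-0.148],[-0.003,0.236,0.022],0],[[-0.784,0.062,-0.148],[-0.003,0.236,0.022],0],[[-0.784,0.062,-0.148],[-0.003,0.236,0.022],0],[[-0.784,0.062,-0.148],[-0.003,0.236,0.022],0],[[-0.784,0.062,-0.148],[-0.003,0.236,0.022],0],[[-0.784,0.062,-0.148],[-0.003,0.236,0.022],0],[[-0.784,0.062,-0.148],[-0.003,0.236,0.06],0],[[-0.784,0.062,-0.148],[-0.003,0.236,0.085],0],[[-0.784,0.062,-0.148],[-0.003,0.236,0.102],0],[[-0.784,0.062,-0.148],[-0.003,0.236,0.102],0],[[-0.784,0.062,-0.148],[-0.003,0.236,0.102],0]]'
python3 -c "
from h import *
s,im=snap('pics/w9.png'); im=cv2.flip(im,-1); cv2.imwrite('pics/w9f.png',cv2.resize(cv2.convertScaleAbs(im,alpha=1.6),(784,588)))
print(s['position'])"
```

```text
t: 19.45
position: [0.4863, -0.0576, 0.1061]
tool_rot: [0.38, 0.918, 0.104, 0.04]
force: [0.5, 0.2, 0.2]
grip_width: 1.0
[ 0.48625178 -0.05758614  0.1061128 ]
```

View pics/w9f.png

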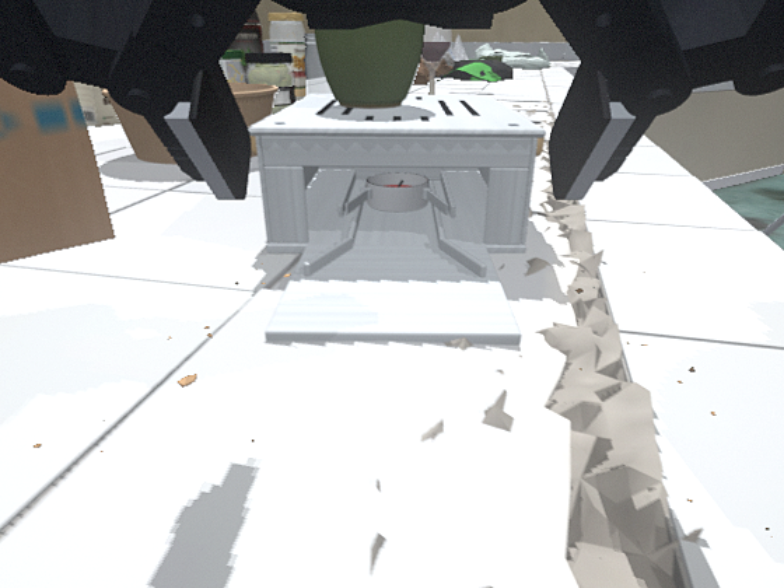

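The light stands upright and undented in the channel at about (398,190), with the leaf ends visible beside it. I'll measure how deep it sits.

```bash
python3 - <<'E'
from h import *
d=dict(np.load('pics/w9.png.npz'))
F=np.array([.518,-.196,0]);X=np.array([.2215,-.9751,0])
f=lambda u,v,z:(pt('wrist',560-u/1.4,420-v/1.4,z,d)-F)@X
print('light front bottom',f(398,210,.006),'ledge edge (-.09)',f(392,334,.006))
im=cv2.flip(cv2.imread('pics/w9.png'),-1)
cv2.imwrite('pics/w9z.png',cv2.resize(cv2.convertScaleAbs(im[105:205,185:385],alpha=1.8),None,fx=4,fy=4,interpolation=cv2.INTER_CUBIC))
E
```

```text
light front bottom 0.06811658623281323 ledge edge (-.09) -0.08705539262019252
```

View pics/w9z.png

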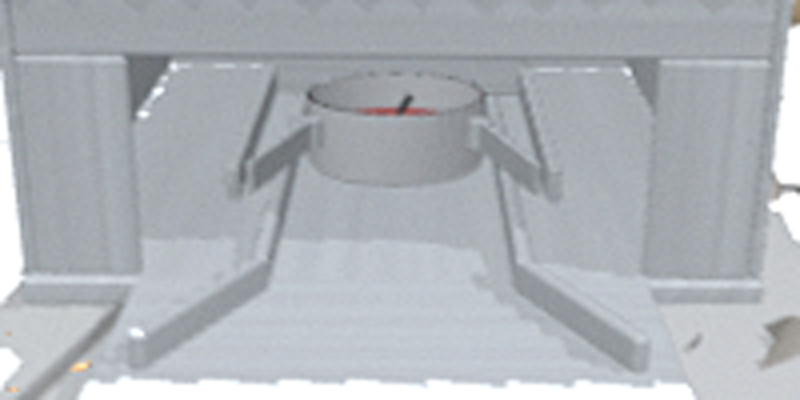

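The leaf ends have closed on the near side of the light, behind its widest part. Depth from the light's width is about 62 mm and from its foot about 85 mm. Both are coarse at this shallow angle, and they bracket the 73 mm felt while pushing. I'll lift clear and hand in.

```bash
python3 -m handwheel '[[[0,0,0],[0,0.02,-0.02],0],[[0,0,0],[0,0.03,-0.06],0],[[0,0,0],[0,0.03,-0.1],0],[[0,0,0],[0,0.03,-0.1],0],[[0,0,0],[0,0.03,-0.1],0],[[0,0,0],[0,0.03,-0.1],0]]'
python3 -c "
from plant import arm,monitor
print(monitor.get_state()['force']); print(arm.hand_in())"
```

```text
t: 20.0
position: [0.4778, -0.0088, 0.2011]
tool_rot: [0.38, 0.918, 0.103, 0.044]
force: [-0.3, -0.3, -0.3]
grip_width: 0.999
[-0.27690296 -0.27058232 -0.30576473]
the job is handed in; nothing more can be done
None
```

The tea light is under the hot plate, past the spring catch and pressed against its stop. The job was handed in at 20 s of the 61 s allowed.

- **Push:** I set the red light on the ledge and pushed it in with the pusher carried about 3 mm above the floor. The leaves resisted with about 4.8 N and let go. The stop then built up, and I held about 10 N at the hand; the highest reading was 10.1 N, against the 16 N dent limit.
- **Pusher:** I drew it straight out and laid it flat where it had first lain, clear of the warmer.
- **Last checks:** A view through the mouth showed the light upright with no dent visible and the leaf ends closed behind its widest part. The cup, bottle and lemon looked unmoved, and the hand was free, with forces around 0.3 N per axis.
- **Where readings disagreed:** The push put the light's centre about 73 mm inward. Two rough readings from that last picture gave about 62 mm and 85 mm. Pixels are coarse at that shallow angle, so I trusted the force. I couldn't see the stop itself; that the light is against it rests on the force rising well above what the leaves can give.

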